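Draw the hot drying tray with its hook

ROBOT

A 6-joint arm with a two-finger parallel gripper is mounted at the origin on the work surface; the furniture and walls round the work are solid. World frame = base frame: x ahead of the robot, y to its left, z up, the work surface at z = 0. Lengths are in m, angles in rad, forces in N, time in s.
With the tool pointing down it reaches from about 0.35 to 0.775 m from the base axis. Payload 7.3 kg.
Tool frame: the origin (TCP) lies at the centre of the arm's flange, where the gripper is bolted on; the fingertips stand 178 mm ahead of it and the grasp point (between the pads) lies 159 mm ahead of it (tip_extent is the distance from the TCP to the fingertips, in m); z points along the fingers, y is the line along which they close (so a half turn about z gives the same grasp; the last joint's range is limited). The gripper opens to 92 mm and grips with 3 to 60 N. Pads are 19 mm wide; open, the fingers measure 130 mm over their backs; the gripper's body (75 mm by 190 mm) begins 47 mm behind the grasp point.
Start: joints at [-1.302, 0.342, 1.524, -0, 1.275, -0.146], TCP at [0.212, -0.48, 0.405] pointing down, gripper open.
Joint ranges: [-2.53, 2.53], [-0.77, 2.02], [0.04, 2.7], [-1, 4.14], [0.28, 2.66], [-3.11, 3.11]. Speed limits (rad/s): [2.57, 2.57, 3.14, 3.14, 3.14, 3.14].

INTERFACE

Orientations are given as [roll, pitch, yaw] about the fixed x, y, z axes, in that order (R = Rz(yaw) Ry(pitch) Rx(roll)).
In Python, from cell import * gives the robot as it stands.
- The arm moves only by the tool arm_command, never from a script. Its arguments are lists of equal length, an entry for each row: "xyz": the shift along the world's x, y, z in mm, a list of three; "spin": the turn about the world's z in degrees. In form: {"xyz": [[tx, ty, tz], ...], "spin": [spin, ...]}. A call has 1 to 20 rows; each row shifts and turns the commanded pose from where the row before left it; what a row does not reach is not made up. A row lasts 1/10 s, in which the tool goes at most 50 mm and 8.59 degrees, less where a joint would pass 70% of its speed; a pose out of reach is approached as far as the arm can. A call with a gripper value outside its range is refused whole. "jaw" is the opening, from -1 (shut) to 1 (fully open), set as the call begins (left out, the last holds). The fingers move at their own pace and stop on an object; "squeeze" is the grip in N (left out, the last holds). Time passes only in rows, so rows that do not move let the fingers close. It gives the time, the measured TCP pose, the force, the opening and the grip force at its end, in the units of the state.
- observe(): the state, without advancing time (a new reading comes with each control period).
- read_camera(name): name is "scene" or "top" or "wrist"; returns a dict with "img" (480x640x3 uint8, red, green, blue), "depth" (480x640 float32, m along the optical axis (not along the pixel's ray), 0 where there is no reading), "fx", "fy", "cx", "cy" (pixels), "world_from_camera" (4x4, takes a point from camera to world coordinates). Camera axes: x right, y up, looking along -z (the intrinsics and any distortion apply to the point x, -y, -z); pixel columns grow to the right and rows downward; lengths in m; the calibration is good to about 2 mm. The wrist camera is an equidistant fisheye: a pixel r from the principal point sees the ray r / f radians off the axis. A picture is of the moment at which its call begins.
- hand_in(): hands the job in; it is judged then, once.
The state is a dict: "time": time; "qpos": joint angles; "qvel": joint speeds; "joint_efforts": joint torques, N m; "tool_pos": TCP position; "tool_rot": TCP orientation; "contact_force": force on the tool from outside, world axes, zero at the start; "torque": the same for the moment, N m; "opening": finger opening in m; "grip_force": force on a finger pad.
Only numpy, scipy, OpenCV 4.12 (cv2) and the standard library are available. Lean on these libraries where they do the work, as an engineer would, in place of code of your own. Each camera call takes 0.05 s, during which the arm holds its last target. There are 200 camera calls.

TASK

The tray of the drawer dryer is hot: take the wooden-handled hook from its rest, catch it in the finger hole of the tray front, and draw the tray out slowly and steadily, without forcing it, until it comes up against its stop and its rear rollers drop into the rest notch. Then unhook, leaving the tray there with the painted wing on it, and lay the hook back in its rest as it was. Keep the gripper and arm off the hot tray and dryer, and leave the things around undisturbed.

Things in the scene. Friction and masses are not known exactly. Their poses are not given: they have to be found in the camera images.
- dryer: Grey bench-top drawer dryer, fixed, 300 deep x 236 wide x 178 high (mm). Origin: centre of its underside on the table; its front (black fascia with knob above the aluminium tray front) faces its own -x, z up. Its front face lies at x = -150 mm. The tray slides out along the dryer's -x.
- tray: Steel tray, 0.55 kg, loose in the dryer, 2 mm side play each way. Axes as the dryer's; origin 62 mm above the table and within 4 mm of the dryer's origin when in. Aluminium front panel 216 x 78 x 5 mm, x = -155.5 (outside) to -150.5 (inside), z = -8 to +70. Floor top z = 3, free for the hook from x = -150 to -122. It drags with 2 to 6 N; 18 N between hook and tray is forcing it.
- tray_hole (a point): Centre of the round finger hole, 26 mm diameter, through the tray's front panel, at the panel's outer face (tray frame -155.5, 0, 31 mm; hole bottom at z = 18). Hole axis = tray x.
- tray_heel (a point): Bottom of the tray's two rear rollers, mid-width (tray frame 128, 0, -14 mm); 48 mm above the table while sliding. Somewhere 58 to 115 mm out (adjustable strips inside, unseen, set anew each time) the rollers drop 4.5 mm into a notch, 4 mm before stop buffers of hard rubber (8 N/mm); the panel then rises 2 to 4 mm and the tray stays there with 4 mm of play. A roller may hang up: draw again.
- painted_wing: Blue, black and yellow painted casting, 99x112x32 mm, lying loose on the tray inside the dryer, not visible at first. Origin: centre of its underside.
- hook: Tray hook, 0.1 kg: wooden handle 104 x 22 wide x 26 high (mm) from x = -60 to +44; steel rod of 6 mm diameter on along +x at handle mid-height to x = 140, where it turns straight down (-z) to 14 mm below the rod axis. Origin: in the handle, on the rod axis, at the place to grip (fingers close along y). z up.
- hook_tip (a point): Lowest point of the hook's turned-down tip (hook frame 140, 0, -14 mm).
- hook_rest: Wooden stand, fixed, base 200 x 60 x 10 mm. A rear fork (x = -48 mm, 12 thick, saddle 30 mm above the table, cheeks to 52 mm, mouth flared) holds the handle and a front fork (x = 100 mm, saddle 40 mm up, arms to 52 mm) the rod. The hook lies in it with its origin 43 mm straight above this body's origin (on the table) and its x along this body's x.
- small_tin: Small worn paint tin, 78x77x78 mm, bystander. Origin: centre of its underside.
- glass_jar: Clear empty jar, 64x64x110 mm, bystander. Origin: centre of its underside.
- tape: Roll of masking tape lying flat on the dryer's roof, 98x96x25 mm, bystander. Origin: centre of its underside.

How it is judged:
By the outcome, as a careful person would: the job done as asked, in the order asked, and still so for the second after the job is handed in, with the robot touching nothing.
It also fails if it takes over 64 s, if anything falls off the work surface, if the arm or the gripper's body presses on something with over 40 N, if the wrist force passes 120 N, or if a joint passes its speed limit or range.

## Working session

There is one attempt and no reset: what is moved stays moved. The work goes in short steps, Python scripts to look and compute and a tool call to move; the robot and the scene stay as the last step left them, time stands still between calls to the robot, and variables do not carry over. Pictures are saved under pics/ and viewed, at most 10 in all, crops included, and the job is handed in when it is done.

Besides the shell and the picture viewer there is one more tool, called after "Emit:" by a JSON object that holds its "op" and its "data". arm_command: Moves the arm, as the interface text tells. Its arguments: {"type":"object","properties":{"xyz":{"type":"array","items":{"type":"array","items":{"type":"number"}}},"spin":{"type":"array","items":{"type":"number"}},"jaw":{"type":"number"},"squeeze":{"type":"number"}},"required":["xyz","spin"]}

```bash
mkdir -p pics; cat > h.py <<'E'
from cell import *
import numpy as np, cv2
def grab(n):
    c=read_camera(n); np.savez('%s.npz'%n,**c); return c
def cloud(c):
    v,u=np.mgrid[0:480,0:640]; d=c['depth']
    P=np.stack([(u-c['cx'])/c['fx']*d,-(v-c['cy'])/c['fy']*d,-d,np.ones_like(d)],-1)
    return (P@np.array(c['world_from_camera']).T)[...,:3]
E
python3 - <<'E'
from h import *
a=grab('scene');b=grab('top')
for n,c in(('scene',a),('top',b)):
    cv2.imwrite('pics/%s0.png'%n,c['img'][...,::-1]); print(n,np.array(c['world_from_camera']).round(3).tolist(),c['fx'])
print(observe())
E
```

```text
scene [[0.321, -0.793, 0.519, 1.204], [0.947, 0.272, -0.169, -0.306], [-0.007, 0.545, 0.838, 1.131], [0.0, 0.0, 0.0, 1.0]] 613.4216221211143
top [[0.002, 0.974, -0.227, 0.308], [-1.0, 0.003, 0.002, -0.117], [0.002, 0.227, 0.974, 1.249], [0.0, 0.0, 0.0, 1.0]] 497.4879491799911
{'time': 0.1, 'qpos': array([-1.30197915e+00,  3.42643569e-01,  1.52491192e+00,  3.29471358e-05,
        1.27537823e+00, -1.45998984e-01]), 'qvel': array([ 0.00150614, -0.00194879, -0.0033284 ,  0.00063551,  0.00112963,
       -0.00111854]), 'joint_efforts': array([ 1.77943264e-03, -4.32005167e+01, -2.44694674e+01,  7.19422731e-02,
        5.25704341e-02, -4.20638969e-05]), 'tool_pos': array([ 0.21158037, -0.4803516 ,  0.40412255]), 'tool_rot': array([-3.14027044e+00, -2.26271003e-04,  4.14806397e-01]), 'contact_force': array([-0.1780495 ,  0.31775745, -0.31231792]), 'torque': array([-0.04322583, -0.02765297, -0.02329979]), 'grip_force': 0.0, 'opening': 0.09185826183565333}
```

View pics/scene0.png

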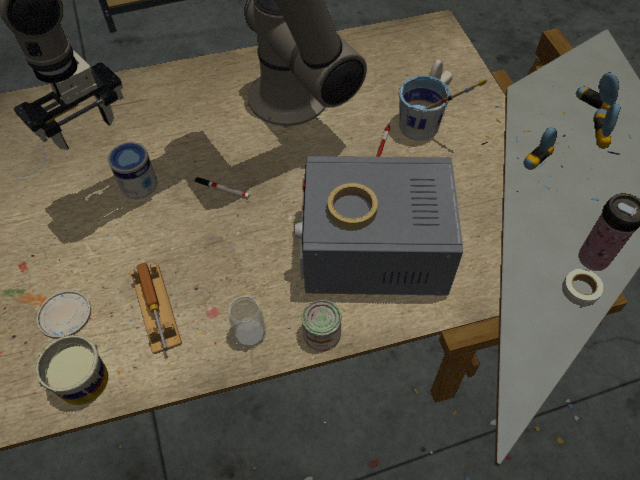

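View pics/top0.png

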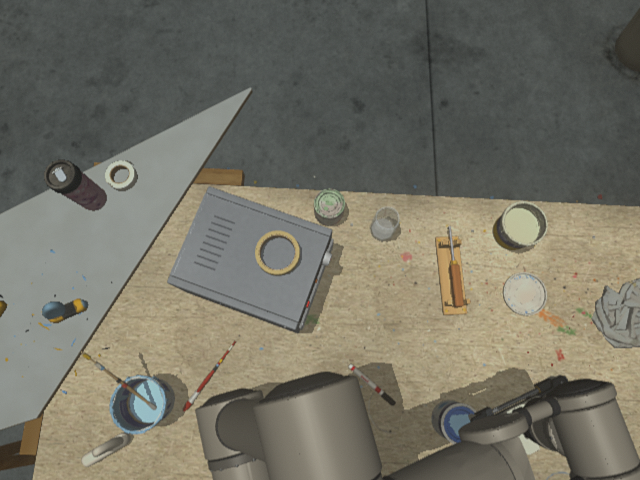

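The views show the dryer at top-image (255,260) with its front facing right (world -y). The hook rest is at (452,275) with the rod pointing up (+x). The jar is at (385,225) and the tin at (330,207).

```bash
python3 - <<'E'
from h import *
for n in('scene','top'):
    c=dict(np.load(n+'.npz')); P=cloud(c); z=P[...,2]; X=P[...,0];Y=P[...,1]
    hsv=cv2.cvtColor(c['img'],cv2.COLOR_RGB2HSV)
    box=(X>.3)&(X<1)&(Y>-.25)&(Y<.4)
    m=box&(z>.165)&(z<.19)
    m=cv2.morphologyEx(m.astype(np.uint8),cv2.MORPH_OPEN,np.ones((5,5)))>0
    q=P[m]; (ctr,sz,an)=cv2.minAreaRect((q[:,:2]*1000).astype(np.float32)); print(n,'roof',ctr,sz,an,np.median(q[:,2]), cv2.boxPoints((ctr,sz,an)).round().tolist())
    # rest region: 
    r=(X>.3)&(X<.75)&(Y>-.50)&(Y<-.28)
    for lo,hi in((.006,.014),(.03,.046),(.047,.07)):
        k=r&(z>lo)&(z<hi); q=P[k]*1000
        if len(q)>20:
            (ctr,sz,an)=cv2.minAreaRect(q[:,:2].astype(np.float32)); print(lo,len(q),np.round(ctr,1),np.round(sz,1),round(an,1),q.mean(0).round(1))
    # generic bystanders
    vv,uu=np.where(r&(z>.02)); print('rest px',uu.min(),uu.max(),vv.min(),vv.max())
    t=z[(X>.3)&(X<.5)&(Y>-.25)&(Y<-.1)]; print('table z',np.median(t))
    # knob/front: points front of dryer
    for nm,u,v in ((('jar',245,325),('tin',321,325)) if n=='scene' else (('jar',385,225),('tin',330,207),('knob',327,258),('rodtip',450,230))):
        print(nm,(np.nanmedian(P[v-3:v+4,u-3:u+4].reshape(-1,3),0)*1000).round())
    if n=='top': cv2.imwrite('pics/rest.png',cv2.resize(c['img'][210:330,400:520,::-1],None,fx=5,fy=5,interpolation=cv2.INTER_CUBIC))
E
```

```text
scene roof (531.3900756835938, 36.7774658203125) (302.9908447265625, 241.8002166748047) 70.11161041259766 0.17833118837275597 [[366.0, -65.0], [594.0, -147.0], [697.0, 138.0], [469.0, 220.0]]
0.006 1335 [ 522.3 -390.1] [430.3 209.4] 2.1 [ 533.9 -437.1    9.7]
0.03 403 [ 578.  -398.7] [297.2 139.5] 40.9 [ 573.4 -410.    39.7]
0.047 836 [ 575.3 -399.4] [299.3 137.7] 40.5 [ 528.4 -421.6   54.3]
rest px 129 250 263 350
table z -0.0008598563839683493
jar [ 665. -281.   97.]
tin [ 699. -143.   71.]
top roof (528.1517333984375, 29.534225463867188) (316.4819641113281, 236.93869018554688) 69.99737548828125 0.1787776257539988 [[363.0, -79.0], [585.0, -160.0], [694.0, 138.0], [471.0, 219.0]]
0.006 1303 [ 518.5 -389.7] [429.9 218.7] 0.3 [ 520.3 -422.4    9.8]
0.03 198 [ 573.7 -400.3] [300.  135.3] 41.0 [ 560.4 -411.8   40.4]
0.047 632 [ 573.5 -399.9] [298.8 136.6] 40.5 [ 515.5 -431.8   55.1]
rest px 384 469 206 306
table z 0.0018622459298098804
jar [ 646. -283.   10.]
tin [ 674. -142.   72.]
knob [ 526. -133.  167.]
rodtip [ 630. -448.    3.]
```

View pics/rest.png

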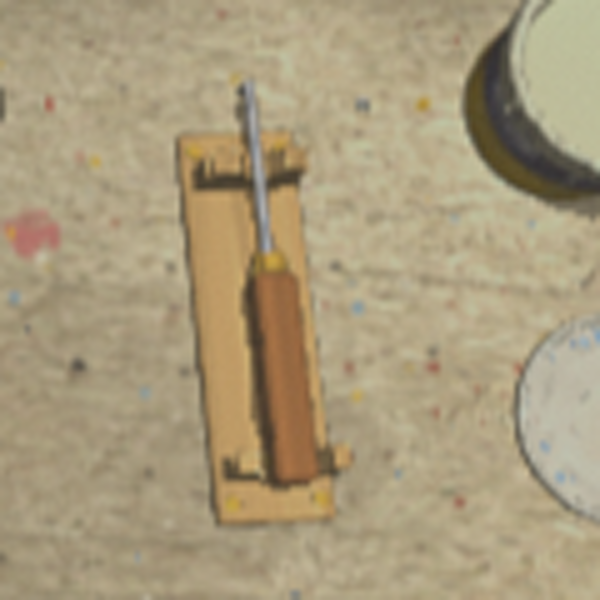

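```bash
python3 - <<'E'
from h import *
R={}
for n in('scene','top'):
    c=dict(np.load(n+'.npz')); P=cloud(c); z=P[...,2]; X=P[...,0];Y=P[...,1]
    box=(X>.4)&(X<.68)&(Y>-.51)&(Y<-.38)
    hsv=cv2.cvtColor(c['img'],cv2.COLOR_RGB2HSV)
    m=(box&(z>.005)&(z<.016)).astype(np.uint8)
    nl,L,S,_=cv2.connectedComponentsWithStats(m)
    m=(box&(z>.006)).astype(np.uint8); nl,L,S,_=cv2.connectedComponentsWithStats(m)
    i=1+np.argmax(S[1:,4]); print(n,S[1:].tolist())
    q=P[(L==i)&(z<.016)]*1000
    r=cv2.minAreaRect(q[:,:2].astype(np.float32)); print('base',r,q[:,2].mean())
    q=P[(L==i)&(z>.049)]*1000
    for it in range(4):
        ctr=q.mean(0); w,V=np.linalg.eigh(np.cov(q[:,:2].T)); d=V[:,1]*np.sign(V[0,1]); o=(q-ctr)[:,:2]; s=o@d; t=o@[-d[1],d[0]]
        q=q[abs(t)<12.5]
    print('handle',len(q),ctr.round(1),'yaw',np.degrees(np.arctan2(d[1],d[0])).round(2),'s',np.percentile(s,[1,99]).round(1),'t',np.percentile(t,[2,98]).round(1))
    # dryer roof by eroded edges
    m=(X>.3)&(X<.8)&(Y>-.25)&(Y<.3)&(z>.172)&(z<.19)
    q=P[m]*1000; th=np.radians(70.1); a=q[:,:2]@[np.cos(th),np.sin(th)]; b=q[:,:2]@[-np.sin(th),np.cos(th)]
    # edges vs position
    fe=[(bb,np.percentile(a[abs(b-bb)<6],[0.5,99.5])) for bb in np.arange(b.min()+15,b.max()-15,15)]
    fe=np.array([[x,*y] for x,y in fe]); print('front fit',np.polyfit(fe[:,0],fe[:,1],1),'back',np.polyfit(fe[:,0],fe[:,2],1),fe[:,1].round())
    se=np.array([[aa,*np.percentile(b[abs(a-aa)<6],[0.5,99.5])] for aa in np.arange(a.min()+30,a.max()-20,15)]); print('sides',np.polyfit(se[:,0],se[:,1],1),np.polyfit(se[:,0],se[:,2],1),np.median(se,0))
    # below-roof silhouettes: knob & panel points
    fr=np.median(fe[:,1]); aA=P[...,:2]@[np.cos(th),np.sin(th)]*1000; bA=P[...,:2]@[-np.sin(th),np.cos(th)]*1000
    k=(abs(bA-np.median(b))<130)&(aA<fr+3)&(aA>fr-60)&(z>.02)
    for lo in np.arange(.02,.18,.02):
        kk=k&(z>lo)&(z<lo+.02)
        if kk.sum()>5: print(lo.round(2),kk.sum(),np.percentile(aA[kk],[5,50]).round(1),np.percentile(bA[kk],[5,95]).round(1))
E
```

```text
scene [[172, 257, 1, 1, 1], [129, 263, 53, 91, 2508], [163, 270, 1, 1, 1], [128, 300, 1, 1, 1], [186, 303, 1, 1, 1], [182, 313, 1, 1, 1], [176, 349, 1, 1, 1], [162, 352, 1, 1, 1], [147, 356, 1, 1, 1], [186, 358, 1, 1, 1], [156, 363, 1, 1, 1], [153, 366, 1, 1, 1]]
base ((519.0533447265625, -445.2914123535156), (201.05328369140625, 60.148990631103516), 3.0672197341918945) 10.009359394495325
handle 516 [ 496.2 -446.4   54.7] yaw 2.21 s [-59.5 101.7] t [-10.6  10.7]
front fit [-1.26672020e-03  6.62257449e+01] back [2.91542975e-03 3.66223794e+02] [68. 66. 66. 67. 68. 66. 66. 68. 68. 65. 65. 68. 66. 67. 67.]
sides [ 2.17690774e-05 -6.04944086e+02] [ 1.34981993e-03 -3.71008317e+02] [ 212.62016863 -605.0626726  -370.33088019]
0.04 15 [60.7 66.8] [-603.8 -593.4]
0.06 31 [58.6 64.7] [-603.7 -583.6]
0.08 18 [59.7 62.7] [-602.8 -592.2]
0.1 24 [60.3 64.1] [-603.4 -592.9]
0.12 106 [59.7 61.6] [-602.5 -394.2]
0.14 43 [50.9 60.2] [-603.2 -436.6]
0.16 305 [52.8 66. ] [-593.8 -393.2]
top [[432, 213, 1, 1, 1], [443, 214, 1, 1, 1], [456, 214, 1, 1, 1], [429, 218, 1, 1, 1], [469, 218, 1, 2, 2], [423, 221
[... 1326 characters left out ...]
518.5194091796875, -447.525390625), (201.89694213867188, 68.44109344482422), 1.7809062004089355) 10.914610593757862
handle 434 [ 492.5 -447.    55.7] yaw 2.93 s [-57.7 107.8] t [-11.4  10. ]
front fit [-1.19577019e-03  6.42550167e+01] back [-1.96150450e-03  3.62375483e+02] [66. 65. 65. 64. 64. 65. 65. 65. 65. 65. 65. 65. 64. 65.]
sides [ 1.98291824e-03 -6.02962778e+02] [-2.4834159e-04 -3.6956351e+02] [ 215.99628262 -602.61965268 -369.57764137]
0.04 11 [58.1 58.3] [-552.5 -370.9]
0.06 46 [57.  58.2] [-585.8 -384.1]
0.08 36 [58.  58.3] [-544.3 -376.9]
0.1 38 [57.9 58.2] [-583.9 -378.1]
0.12 209 [58.  60.3] [-588.1 -382.3]
0.14 70 [49.2 63. ] [-575.8 -384.1]
0.16 336 [51.3 64. ] [-578.7 -388.9]
```

Emit:
{"op": "arm_command", "data": {"xyz": [[12,1,-4],[26,3,-10],[27,3,-11],[27,3,-11],[27,3,-11],[27,3,-11],[27,3,-11],[27,3,-11],[27,3,-11],[27,3,-11],[27,3,-11],[18,3,-7],[8,1,-4],[0,0,0],[0,0,0]], "spin": [-1,-2,-2,-2,-2,-2,-2,-2,-2,-2,-1,-1,0,0,0], "jaw": 1}}

```text
time: 1.6
tool_pos: [0.518, -0.4457, 0.2808]
tool_rot: [-3.142, 0.001, 0.048]
contact_force: [-0.5, -0.4, -0.2]
opening: 0.0915
grip_force: 0.0
```

```bash
python3 - <<'E'
from h import *
s=observe();print(s['time'],s['tool_pos'],s['tool_rot'],s['qpos'],s['contact_force'])
c=grab('wrist');W=np.array(c['world_from_camera']);print(W.round(3).tolist(),c['fx'],c['cx'],c['cy'])
img=c['img'].copy()
def proj(p):
    q=np.linalg.inv(W)@[*p,1];x,y,z=q[0],-q[1],-q[2]
    r=np.hypot(x,y);th=np.arctan2(r,z);return int(c['cx']+c['fx']*th*x/r),int(c['cy']+c['fy']*th*y/r)
th=np.radians(2.7);d=np.array([np.cos(th),np.sin(th)]);n=np.array([-d[1],d[0]]);o=np.array([.519,-.4455])
for a,b,z in((.044,.011,.043),(.044,-.011,.043),(-.06,.011,.056),(-.06,-.011,.056),(.14,0,.043),(.1,.03,.01),(.1,-.03,.01),(-.1,.03,.01),(-.1,-.03,.01)):
    cv2.circle(img,proj([*(o+a*d+b*n),z]),3,(255,0,255),1)
cv2.imwrite('pics/w1.png',img[...,::-1])
E
```

```text
1.6 [ 0.51800077 -0.44569909  0.2807587 ] [-3.14151704e+00  6.20379968e-04  4.83912082e-02] [-8.22461269e-01  7.36767971e-01  1.19323719e+00 -4.54756678e-04
  1.21204500e+00  7.00103638e-01] [-0.48933359 -0.43533926 -0.21122688]
[[0.049, 0.959, 0.278, 0.592], [-0.999, 0.047, 0.014, -0.443], [0.001, -0.278, 0.96, 0.26], [0.0, 0.0, 0.0, 1.0]] 371.64829954431775 324.0360252433485 241.24635084353378
```

View pics/w1.png

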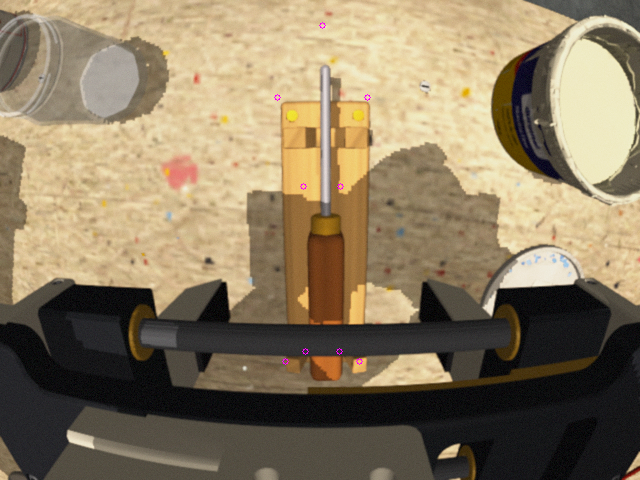

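The wrist view puts the rod tip at (325,66), the handle front at (325,213) and its rear at (325,380). The hook origin is therefore about 23 mm behind the base centre, and the lateral fit is close. I'll compute this exactly.

```bash
python3 - <<'E'
from h import *
c=dict(np.load('wrist.npz'));W=c['world_from_camera']
def ray(u,v,z):
    x=u-c['cx'];y=v-c['cy'];r=np.hypot(x,y);t=r/c['fx'];d=W[:3,:3]@[np.sin(t)*x/r,-np.sin(t)*y/r,-np.cos(t)];o=W[:3,3]
    return (o+d*(z-o[2])/d[2])[:2]*1000
for nm,u,v,z in(('tip143',325,66,.043),('ferr44',326,213,.043),('L',308,260,.05),('R',343,260,.05),('rear-60',325,380,.05),('baseFL',283,103,.01),('baseFR',370,103,.01),('baseL',287,300,.01),('baseR',365,300,.01),('fork100',325,128,.05)):
    print(nm,ray(u,v,z).round(1))
E
```

```text
tip143 [ 633.7 -441.7]
ferr44 [ 547.  -446.5]
L [ 519.4 -437.1]
R [ 520.4 -458. ]
rear-60 [ 431.3 -451.6]
baseFL [ 613.7 -414.9]
baseFR [ 616.6 -472.4]
baseL [ 473.3 -421.4]
baseR [ 476.1 -479.2]
fork100 [ 597.  -443.4]
```

Emit:
{"op": "arm_command", "data": {"xyz": [[-12,-1,-4],[-12,-1,-12],[0,0,-15],[0,0,-15],[0,0,-13],[0,0,-10],[0,0,-6],[0,0,-3],[0,0,0]], "spin": [0,0,0,0,0,0,0,0,0]}}

```text
time: 2.55
tool_pos: [0.4948, -0.4474, 0.2024]
tool_rot: [-3.141, 0.0, 0.048]
contact_force: [0.0, -0.2, -0.0]
opening: 0.0917
grip_force: 0.0
```

Emit:
{"op": "arm_command", "data": {"xyz": [[0,0,0],[0,0,0],[0,0,0],[0,0,0],[0,0,0],[0,0,0],[0,0,0],[0,0,0]], "spin": [0,0,0,0,0,0,0,0], "jaw": -1, "squeeze": 40}}

```text
time: 3.35
tool_pos: [0.4946, -0.4475, 0.2027]
tool_rot: [3.142, 0.0, 0.048]
contact_force: [-0.2, -0.5, 1.0]
opening: 0.0322
grip_force: 0.0
```

Emit:
{"op": "arm_command", "data": {"xyz": [[0,0,0],[0,0,0],[0,0,0],[0,0,0],[0,0,0]], "spin": [0,0,0,0,0]}}

```text
time: 3.85
tool_pos: [0.4946, -0.4475, 0.2027]
tool_rot: [3.141, 0.0, 0.048]
contact_force: [-0.1, -0.4, -0.6]
opening: 0.022
grip_force: 40.0
```

Emit:
{"op": "arm_command", "data": {"xyz": [[0,0,3],[0,0,6],[0,0,10],[0,0,12],[0,0,12],[0,0,8],[0,0,4],[-3,6,0],[-5,15,0],[-6,17,0],[-6,17,0],[-6,17,0],[-6,17,0],[-6,17,0],[-6,17,0],[-6,17,0],[-6,17,0],[-6,16,0],[-5,10,0],[-4,5,0]], "spin": [0,0,0,0,0,0,0,2,5,6,6,6,6,6,6,6,6,6,4.3,2]}}

```text
time: 5.85
tool_pos: [0.4232, -0.2585, 0.2579]
tool_rot: [-3.141, -0.0, 1.226]
contact_force: [-0.0, -1.0, -0.7]
opening: 0.0219
grip_force: 40.0
```

Emit:
{"op": "arm_command", "data": {"xyz": [[0,0,0],[0,0,0],[0,0,0]], "spin": [0,0,0]}}

```text
time: 6.15
tool_pos: [0.4238, -0.2599, 0.2578]
tool_rot: [3.141, 0.0, 1.222]
contact_force: [0.1, 0.1, -0.9]
opening: 0.0214
grip_force: 40.0
```

```bash
python3 - <<'E'
from h import *
s=observe();print(s['tool_pos'],s['tool_rot'],s['contact_force'])
c=grab('wrist');cv2.imwrite('pics/w2.png',c['img'][...,::-1])
print(np.array(c['world_from_camera']).round(3).tolist())
E
```

```text
[ 0.42384042 -0.25987517  0.25784006] [3.14095304e+00 2.42837811e-04 1.22191688e+00] [ 0.14963656  0.06452826 -0.8877429 ]
[[0.94, 0.328, 0.095, 0.449], [-0.342, 0.903, 0.261, -0.191], [0.0, -0.278, 0.961, 0.237], [0.0, 0.0, 0.0, 1.0]]
```

View pics/w2.png

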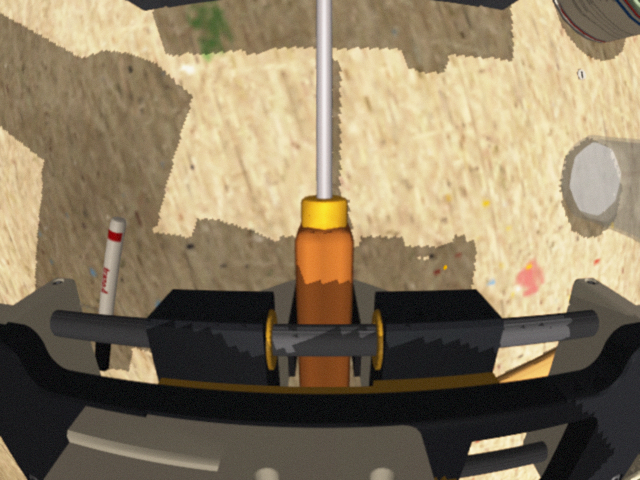

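The rod (col 323) lines up with the middle of the panel's lower edge (cols 135–512, row 5), so the hook is laterally centred. Next I check the rod's height and tip in the other cameras.

```bash
python3 - <<'E'
from h import *
th=np.radians(70.05);d=np.array([np.cos(th),np.sin(th)]);n=np.array([-d[1],d[0]])
for nm in('scene','top'):
    c=grab(nm);P=cloud(c)*1000;a=P[...,:2]@d;b=P[...,:2]@n;z=P[...,2]
    m=(abs(b+487)<12)&(a>-50)&(a<52)&(z>60)&(z<125)
    print(nm,m.sum())
    if m.sum()>5:
        A,B,Z=a[m],b[m],z[m]
        for lo in range(-50,52,12):
            k=(A>=lo)&(A<lo+12)
            if k.sum()>2: print(lo,k.sum(),np.median(B[k]).round(1),np.percentile(Z[k],[5,50,95]).round(1))
        print('amax',np.percentile(A,[97,100]))
    W=np.array(c['world_from_camera'])
    p=np.linalg.inv(W)@[*(60*d-487*n)/1000,.093,1];u,v=int(c['cx']-c['fx']*p[0]/p[2]),int(c['cy']+c['fy']*p[1]/p[2]);print(u,v)
    if nm=='scene': I=c['img'][v-60:v+60,u-100:u+60]; cv2.imwrite('pics/s2.png',cv2.resize(I[...,::-1],None,fx=5,fy=5,interpolation=cv2.INTER_CUBIC))
E
```

```text
scene 143
-50 28 -488.8 [ 97.  102.2 107.3]
-38 18 -487.8 [ 98.8 100.9 103.6]
-26 18 -486.8 [ 97.4 100.2 102.2]
-14 14 -487.5 [ 96.3 100.  103.5]
-2 11 -486.8 [ 95.7  99.  101. ]
10 18 -488.7 [ 95.3  99.2 104.1]
22 18 -488.8 [ 96.5 100.2 104.2]
34 18 -488.0 [ 87.3  97.3 102.6]
amax [39.8230056  41.76552265]
301 225
top 64
-26 5 -487.0 [ 97.4 100.2 103. ]
-14 13 -486.4 [ 99.4 101.2 105.4]
-2 13 -487.2 [ 97.6 101.6 104.8]
10 13 -486.3 [ 98.4 101.  103.6]
22 13 -486.8 [ 98.3 101.5 105.5]
34 7 -486.4 [ 98.3 100.9 103.1]
amax [37.96112028 39.13281883]
316 284
```

View pics/s2.png

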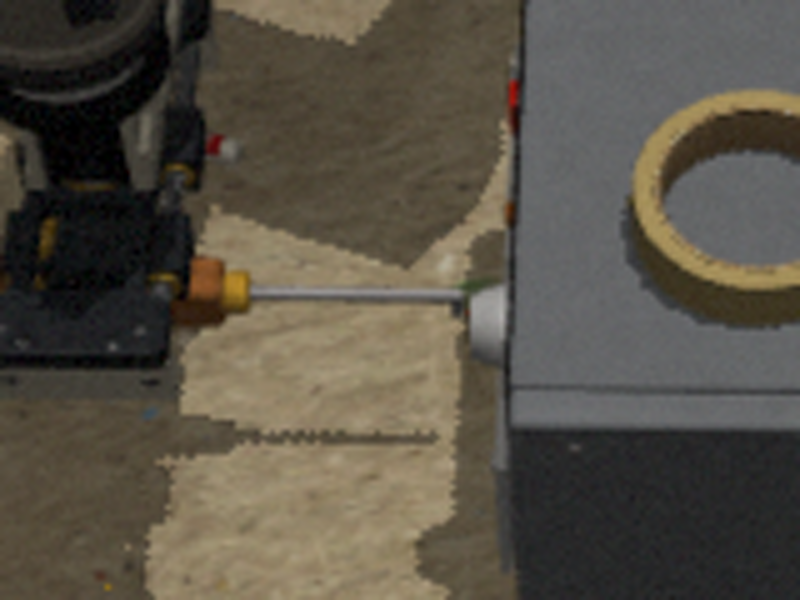

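Emit:
{"op": "arm_command", "data": {"xyz": [[1,2.8,0],[1,2.8,0],[1,2.8,0],[1,2.8,0],[1,2.8,0],[1,2.8,0],[1,2.8,0],[1,2.8,0]], "spin": [0,0,0,0,0,0,0,0]}}

```text
time: 7.1
tool_pos: [0.4317, -0.2368, 0.2577]
tool_rot: [3.142, 0.0, 1.223]
contact_force: [0.8, 0.5, -0.9]
opening: 0.0221
grip_force: 40.0
```

Emit:
{"op": "arm_command", "data": {"xyz": [[1,2.8,0],[1,2.8,0],[1,2.8,0],[1,2.8,0],[0.7,1.9,0],[0,0,0]], "spin": [0,0,0,0,0,0]}}

```text
time: 7.7
tool_pos: [0.4364, -0.2237, 0.2577]
tool_rot: [3.142, -0.0, 1.223]
contact_force: [0.4, -0.1, -0.9]
opening: 0.0217
grip_force: 40.0
```

Emit:
{"op": "arm_command", "data": {"xyz": [[0,0,-2],[0,0,-2],[0,0,-2],[0,0,-2],[0,0,-2],[0,0,0],[0,0,0]], "spin": [0,0,0,0,0,0,0]}}

```text
time: 8.4
tool_pos: [0.4363, -0.224, 0.2477]
tool_rot: [3.142, -0.0, 1.223]
contact_force: [-0.1, 0.5, -0.5]
opening: 0.0218
grip_force: 40.0
```

Emit:
{"op": "arm_command", "data": {"xyz": [[-0.3,-0.9,0],[-0.7,-1.9,0],[-0.7,-1.9,0],[-0.7,-1.9,0],[-0.7,-1.9,0],[-0.5,-1.4,0],[-0.3,-0.9,0],[-0.3,-0.9,0],[-0.3,-0.9,0],[-0.3,-0.9,0],[-0.4,-0.9,0],[-0.4,-0.9,0]], "spin": [0,0,0,0,0,0,0,0,0,0,0,0]}}

```text
time: 9.6
tool_pos: [0.4307, -0.2393, 0.2477]
tool_rot: [3.142, -0.0, 1.223]
contact_force: [1.3, 3.4, -1.9]
opening: 0.0217
grip_force: 40.0
```

Emit:
{"op": "arm_command", "data": {"xyz": [[-0.5,-1.3,0],[-0.6,-1.6,0],[-0.7,-1.9,0],[-0.7,-1.9,0],[-0.7,-1.9,0],[-0.7,-1.9,0],[-0.7,-1.9,0],[-0.7,-1.9,0],[-0.7,-1.9,0],[-0.7,-1.9,0],[-0.7,-1.9,0],[-0.7,-1.9,0],[-0.7,-1.9,0],[-0.7,-1.9,0],[-0.7,-1.9,0],[-0.7,-1.9,0],[-0.7,-1.9,0],[-0.6,-1.6,0],[-0.3,-0.9,0],[0,0,0]], "spin": [0,0,0,0,0,0,0,0,0,0,0,0,0,0,0,0,0,0,0,0]}}

```text
time: 11.6
tool_pos: [0.4182, -0.2734, 0.2477]
tool_rot: [3.141, 0.0, 1.223]
contact_force: [0.4, 2.2, -0.8]
opening: 0.0216
grip_force: 40.0
```

```bash
cat > m.py <<'E'
from h import *
import sys
s=observe();th=np.radians(70.05);d=np.array([np.cos(th),np.sin(th)]);n=np.array([-d[1],d[0]])
t=s['tool_pos'];F=s['contact_force']
print('t %.2f a %.1f b %.1f Fd %.1f Fn %.1f Fz %.1f z %.1f'%(s['time'],t[:2]@d*1e3,t[:2]@n*1e3,F[:2]@d,F[:2]@n,F[2],t[2]*1e3))
for nm in('scene','top'):
    c=grab(nm);P=cloud(c)*1000;a=P[...,:2]@d;b=P[...,:2]@n;z=P[...,2]
    p=(abs(b+487)<118)&(abs(b+487)>15)&(a<56)&(a>-95)
    # panel top edge band, floor
    e=p&(z>118)&(z<142); f=p&(z>52)&(z<85)
    o=[nm]
    for k,q in(('edge',e),('floor',f)):
        if q.sum()>8: o+=[k,q.sum(),'a',np.percentile(a[q],[5,50]).round(1),'z',np.percentile(z[q],[50,90]).round(2),round(z[q].mean(),2)]
    print(*o)
    if len(sys.argv)>1 and sys.argv[1]==nm:
        W=np.array(c['world_from_camera']);q=np.linalg.inv(W)@[*(30*d-487*n)/1000,.1,1];u,v=int(c['cx']-c['fx']*q[0]/q[2]),int(c['cy']+c['fy']*q[1]/q[2])
        cv2.imwrite('pics/%s.png'%sys.argv[2],cv2.resize(c['img'][v-75:v+75,u-100:u+100,::-1],None,fx=4,fy=4,interpolation=cv2.INTER_CUBIC))
E
python3 m.py top t3
```

```text
t 11.60 a -114.3 b -486.3 Fd 2.2 Fn 0.3 Fz -0.8 z 247.7
scene edge 280 a [-84.3  19.3] z [131.62 137.7 ] 131.38 floor 1066 a [21.7 37. ] z [65.99 77.32] 67.48
top edge 197 a [15.2 17.6] z [132.63 135.49] 132.29 floor 974 a [22.6 38.1] z [65.92 69.39] 66.28
```

View pics/t3.png

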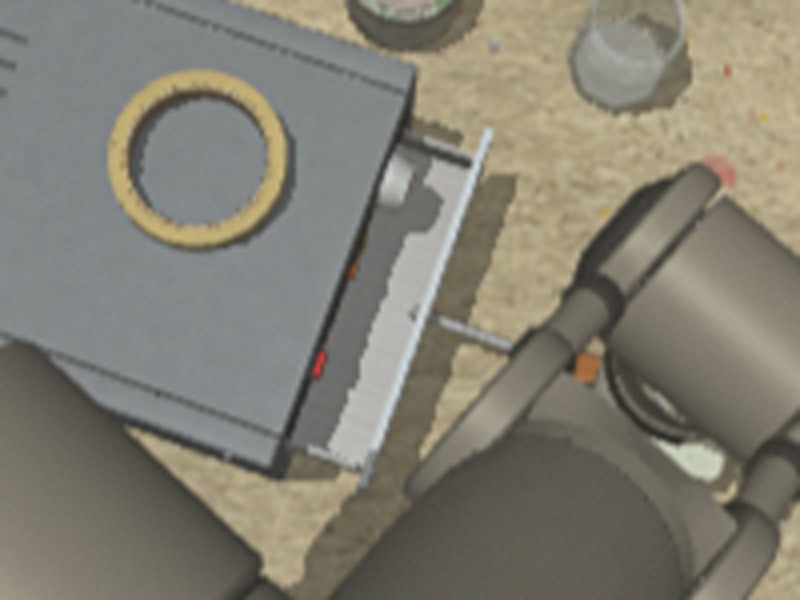

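The picture shows the tray about 43 mm out, with the panel edge running from (490,130) to (365,480) and the hook through the hole at (425,315). I continue in small steps, measuring each time.

Emit:
{"op": "arm_command", "data": {"xyz": [[-0.5,-1.3,0],[-0.7,-1.9,0],[-0.7,-1.9,0],[-0.7,-1.9,0],[-0.6,-1.6,0],[-0.4,-1.0,0]], "spin": [0,0,0,0,0,0]}}

```text
time: 12.3
tool_pos: [0.4145, -0.283, 0.2477]
tool_rot: [3.142, -0.0, 1.223]
contact_force: [1.3, 2.7, -0.5]
opening: 0.022
grip_force: 40.0
```

```bash
python3 m.py
```

```text
t 12.30 a -124.5 b -486.2 Fd 3.0 Fn -0.4 Fz -0.5 z 247.7
scene edge 266 a [-88.3   9.4] z [131.87 135.93] 131.2 floor 1361 a [11.6 31.7] z [65.89 75.46] 67.24
top edge 192 a [4.9 7.3] z [132.82 135.68] 132.57 floor 1281 a [12.6 32.9] z [65.96 69.18] 66.29
```

Emit:
{"op": "arm_command", "data": {"xyz": [[-0.3,-0.8,0],[-0.4,-1.1,0],[-0.3,-0.9,0]], "spin": [0,0,0]}}

```text
time: 12.7
tool_pos: [0.4136, -0.2856, 0.2477]
tool_rot: [3.142, -0.0, 1.223]
contact_force: [1.6, 3.1, -0.8]
opening: 0.0217
grip_force: 40.0
```

```bash
python3 m.py
```

```text
t 12.70 a -127.3 b -486.2 Fd 3.5 Fn -0.5 Fz -0.8 z 247.7
scene edge 272 a [-90.4   6.6] z [131.66 135.05] 130.86 floor 1455 a [ 8.8 30.6] z [65.81 75.71] 67.24
top edge 189 a [2.2 4.5] z [133.   135.77] 132.64 floor 1347 a [ 9.9 31.3] z [66.04 69.36] 66.34
```

Emit:
{"op": "arm_command", "data": {"xyz": [[-0.3,-0.8,0],[-0.4,-1.1,0],[-0.3,-0.9,0]], "spin": [0,0,0]}}

```text
time: 13.1
tool_pos: [0.4126, -0.2884, 0.2477]
tool_rot: [3.142, 0.0, 1.223]
contact_force: [1.4, 4.7, -1.5]
opening: 0.0218
grip_force: 40.0
```

```bash
python3 m.py
```

```text
t 13.10 a -130.4 b -486.2 Fd 4.9 Fn 0.2 Fz -1.5 z 247.7
scene edge 262 a [0.6 3.9] z [131.42 134.98] 130.19 floor 1544 a [ 5.7 28.5] z [65.84 76.43] 67.33
top edge 187 a [-0.8  1.5] z [132.75 135.78] 132.68 floor 1428 a [ 6.8 29.4] z [66.02 69.33] 66.31
```

Emit:
{"op": "arm_command", "data": {"xyz": [[-0.3,-0.8,0],[-0.4,-1.1,0],[-0.3,-0.9,0]], "spin": [0,0,0]}}

```text
time: 13.5
tool_pos: [0.4116, -0.2912, 0.2477]
tool_rot: [3.142, 0.0, 1.223]
contact_force: [2.1, 4.1, -0.8]
opening: 0.0217
grip_force: 40.0
```

```bash
python3 m.py
```

```text
t 13.50 a -133.3 b -486.3 Fd 4.6 Fn -0.6 Fz -0.8 z 247.7
scene edge 251 a [-2.2  1. ] z [130.96 133.49] 129.93 floor 1592 a [ 3.  26.8] z [65.85 76.11] 67.33
top edge 189 a [-3.8 -1.5] z [132.98 135.46] 132.77 floor 1479 a [ 3.8 27.3] z [66.   69.18] 66.29
```

Emit:
{"op": "arm_command", "data": {"xyz": [[-0.3,-0.8,0],[-0.4,-1.1,0],[-0.3,-0.9,0]], "spin": [0,0,0]}}

```text
time: 13.9
tool_pos: [0.4106, -0.294, 0.2478]
tool_rot: [3.142, -0.0, 1.223]
contact_force: [1.3, 4.1, -1.6]
opening: 0.0217
grip_force: 40.0
```

```bash
python3 m.py
```

```text
t 13.90 a -136.3 b -486.3 Fd 4.3 Fn 0.2 Fz -1.6 z 247.8
scene edge 256 a [-5.1 -2. ] z [131.23 134.37] 130.17 floor 1663 a [-0.  24.8] z [65.72 77.06] 67.4
top edge 188 a [-6.7 -4.3] z [132.94 135.94] 132.88 floor 1526 a [ 0.9 24.9] z [66.02 69.35] 66.28
```

Emit:
{"op": "arm_command", "data": {"xyz": [[-0.3,-0.8,0],[-0.4,-1.1,0],[-0.3,-0.9,0]], "spin": [0,0,0]}}

```text
time: 14.3
tool_pos: [0.4096, -0.2968, 0.2477]
tool_rot: [3.142, 0.0, 1.223]
contact_force: [0.9, 2.7, -0.6]
opening: 0.0215
grip_force: 40.0
```

```bash
python3 m.py
```

```text
t 14.30 a -139.3 b -486.3 Fd 2.9 Fn 0.1 Fz -0.6 z 247.7
scene edge 254 a [-7.9 -5. ] z [131.29 134.29] 129.95 floor 1697 a [-2.9 22.4] z [66.   76.41] 67.48
top edge 188 a [-9.7 -7.4] z [132.92 135.87] 132.85 floor 1573 a [-2.2 22.6] z [66.02 69.37] 66.25
```

Emit:
{"op": "arm_command", "data": {"xyz": [[-0.3,-0.8,0],[-0.4,-1.1,0],[-0.3,-0.9,0]], "spin": [0,0,0]}}

```text
time: 14.7
tool_pos: [0.4086, -0.2997, 0.2477]
tool_rot: [3.141, -0.0, 1.223]
contact_force: [1.3, 3.7, -1.4]
opening: 0.0217
grip_force: 40.0
```

```bash
python3 m.py
```

```text
t 14.70 a -142.3 b -486.3 Fd 4.0 Fn 0.1 Fz -1.4 z 247.7
scene edge 252 a [-10.9  -8.1] z [131.02 133.92] 130.06 floor 1755 a [-5.9 20.1] z [65.79 77.19] 67.44
top edge 189 a [-12.7 -10.3] z [133.08 135.6 ] 132.78 floor 1618 a [-5.  20.5] z [66.04 69.37] 66.36
```

Emit:
{"op": "arm_command", "data": {"xyz": [[-0.3,-0.8,0],[-0.4,-1.1,0],[-0.3,-0.9,0]], "spin": [0,0,0]}}

```text
time: 15.1
tool_pos: [0.4076, -0.3024, 0.2477]
tool_rot: [3.142, 0.0, 1.223]
contact_force: [1.4, 2.6, -0.5]
opening: 0.0216
grip_force: 40.0
```

```bash
python3 m.py
```

```text
t 15.10 a -145.2 b -486.3 Fd 2.9 Fn -0.5 Fz -0.5 z 247.7
scene edge 266 a [-13.9 -10.7] z [131.03 134.69] 129.92 floor 1803 a [-8.8 18. ] z [65.96 76.86] 67.56
top edge 191 a [-15.7 -13.3] z [132.97 135.9 ] 132.83 floor 1663 a [-8.1 18.2] z [66.12 69.22] 66.43
```

Emit:
{"op": "arm_command", "data": {"xyz": [[-0.3,-0.8,0],[-0.4,-1.1,0],[-0.3,-0.9,0]], "spin": [0,0,0]}}

```text
time: 15.5
tool_pos: [0.4066, -0.3052, 0.2477]
tool_rot: [3.142, 0.0, 1.223]
contact_force: [1.2, 3.5, -1.5]
opening: 0.022
grip_force: 40.0
```

```bash
python3 m.py
```

```text
t 15.50 a -148.2 b -486.3 Fd 3.7 Fn 0.1 Fz -1.5 z 247.7
scene edge 252 a [-16.9 -13.9] z [131.37 134.41] 130.28 floor 1838 a [-11.8  15.7] z [65.96 76.76] 67.58
top edge 194 a [-18.6 -16.3] z [132.95 135.4 ] 132.57 floor 1710 a [-11.   16.1] z [66.19 69.43] 66.48
```

Emit:
{"op": "arm_command", "data": {"xyz": [[-0.3,-0.8,0],[-0.4,-1.1,0],[-0.3,-0.9,0]], "spin": [0,0,0]}}

```text
time: 15.9
tool_pos: [0.4056, -0.308, 0.2477]
tool_rot: [3.142, 0.0, 1.223]
contact_force: [1.7, 3.5, -1.4]
opening: 0.0221
grip_force: 40.0
```

```bash
python3 m.py
```

```text
t 15.90 a -151.2 b -486.3 Fd 3.9 Fn -0.4 Fz -1.4 z 247.7
scene edge 267 a [-19.9 -16.7] z [130.93 134.33] 129.88 floor 1898 a [-14.9  13.7] z [65.9  77.17] 67.55
top edge 189 a [-21.5 -19.2] z [132.87 135.44] 132.61 floor 1747 a [-13.9  13.8] z [66.04 69.39] 66.37
```

Emit:
{"op": "arm_command", "data": {"xyz": [[-0.3,-0.8,0],[-0.4,-1.1,0],[-0.3,-0.9,0]], "spin": [0,0,0]}}

```text
time: 16.3
tool_pos: [0.4046, -0.3109, 0.2477]
tool_rot: [3.142, 0.0, 1.223]
contact_force: [0.0, 3.2, -1.1]
opening: 0.0217
grip_force: 40.0
```

```bash
python3 m.py
```

```text
t 16.30 a -154.2 b -486.4 Fd 3.0 Fn 1.1 Fz -1.1 z 247.7
scene edge 260 a [-22.8 -19.7] z [130.92 134.1 ] 129.81 floor 1959 a [-17.7  11.3] z [65.94 77.65] 67.72
top edge 193 a [-24.6 -22.2] z [132.79 135.33] 132.43 floor 1809 a [-16.9  11.5] z [66.08 69.22] 66.35
```

Emit:
{"op": "arm_command", "data": {"xyz": [[-0.3,-0.8,0],[-0.4,-1.1,0],[-0.3,-0.9,0]], "spin": [0,0,0]}}

```text
time: 16.7
tool_pos: [0.4036, -0.3137, 0.2478]
tool_rot: [3.141, 0.0, 1.223]
contact_force: [1.3, 3.2, -1.1]
opening: 0.0215
grip_force: 40.0
```

```bash
python3 m.py
```

```text
t 16.70 a -157.1 b -486.4 Fd 3.5 Fn -0.1 Fz -1.1 z 247.8
scene edge 261 a [-25.8 -22.6] z [131.31 133.9 ] 129.97 floor 2018 a [-20.7   9.5] z [66.02 77.72] 67.75
top edge 197 a [-27.5 -25.1] z [132.53 135.11] 132.27 floor 1862 a [-19.7   9.7] z [66.14 69.4 ] 66.44
```

Emit:
{"op": "arm_command", "data": {"xyz": [[-0.3,-0.8,0],[-0.4,-1.1,0],[-0.3,-0.9,0]], "spin": [0,0,0]}}

```text
time: 17.1
tool_pos: [0.4026, -0.3165, 0.2477]
tool_rot: [3.142, -0.0, 1.223]
contact_force: [1.1, 4.0, -0.9]
opening: 0.0218
grip_force: 40.0
```

```bash
python3 m.py
```

```text
t 17.10 a -160.1 b -486.4 Fd 4.1 Fn 0.3 Fz -0.9 z 247.7
scene edge 266 a [-28.7 -25.7] z [131.27 134.37] 129.91 floor 2066 a [-23.7   7.1] z [65.92 77.36] 67.62
top edge 194 a [-30.5 -28.1] z [132.73 135.67] 132.56 floor 1937 a [-22.7   7.8] z [66.05 69.49] 66.51
```

Emit:
{"op": "arm_command", "data": {"xyz": [[-0.3,-0.8,0],[-0.4,-1.1,0],[-0.3,-0.9,0]], "spin": [0,0,0]}}

```text
time: 17.5
tool_pos: [0.4016, -0.3193, 0.2478]
tool_rot: [3.141, 0.0, 1.223]
contact_force: [1.8, 2.5, 0.3]
opening: 0.0219
grip_force: 40.0
```

```bash
python3 m.py
```

```text
t 17.50 a -163.1 b -486.4 Fd 3.0 Fn -0.8 Fz 0.3 z 247.8
scene edge 262 a [-31.6 -28.3] z [131.46 134.1 ] 130.03 floor 2151 a [-26.5   5.5] z [66.47 78.29] 68.18
top edge 195 a [-33.2 -30.8] z [133.27 136.02] 133.0 floor 2009 a [-25.5   6.2] z [66.42 69.82] 66.86
```

Heights are starting to rise, so I take smaller steps.

Emit:
{"op": "arm_command", "data": {"xyz": [[-0.2,-0.5,0],[-0.2,-0.5,0],[-0.2,-0.5,0]], "spin": [0,0,0]}}

```text
time: 17.9
tool_pos: [0.4011, -0.3206, 0.2478]
tool_rot: [3.141, -0.0, 1.223]
contact_force: [1.4, 4.6, 2.5]
opening: 0.0217
grip_force: 40.0
```

```bash
python3 m.py
```

```text
t 17.90 a -164.5 b -486.4 Fd 4.8 Fn 0.3 Fz 2.5 z 247.8
scene edge 275 a [-32.4 -29.3] z [132.17 135.22] 130.51 floor 2158 a [-27.6   5. ] z [66.66 78.05] 68.32
top edge 193 a [-34.  -31.7] z [133.84 136.56] 133.77 floor 2039 a [-26.5   5.4] z [66.82 70.09] 67.2
```

Emit:
{"op": "arm_command", "data": {"xyz": [[0,0,0.7],[0,0,0.8],[-0.2,-0.5,0],[-0.2,-0.5,0],[0,0,0]], "spin": [0,0,0,0,0]}}

```text
time: 18.5
tool_pos: [0.4006, -0.3216, 0.2493]
tool_rot: [3.142, -0.0, 1.223]
contact_force: [1.9, 4.1, 1.2]
opening: 0.0219
grip_force: 40.0
```

```bash
python3 m.py
```

```text
t 18.50 a -165.6 b -486.3 Fd 4.5 Fn -0.4 Fz 1.2 z 249.3
scene edge 270 a [-32.7 -29.7] z [134.2  137.25] 132.39 floor 2160 a [-28.7   4.8] z [67.78 78.11] 69.29
top edge 190 a [-34.4 -32.1] z [135.48 138.32] 135.33 floor 2053 a [-27.6   4.7] z [67.89 71.41] 68.23
```

Emit:
{"op": "arm_command", "data": {"xyz": [[0,0,0.5],[-0.2,-0.5,0.5],[-0.2,-0.5,0],[0,0,0]], "spin": [0,0,0,0]}}

```text
time: 19.0
tool_pos: [0.4001, -0.3228, 0.2501]
tool_rot: [-3.141, 0.0, 1.223]
contact_force: [1.6, 3.3, -0.9]
opening: 0.0214
grip_force: 40.0
```

```bash
python3 m.py
```

```text
t 19.00 a -166.9 b -486.2 Fd 3.6 Fn -0.4 Fz -0.9 z 250.1
scene edge 272 a [-34.2 -31. ] z [134.54 137.36] 132.91 floor 2200 a [-30.    3.7] z [67.93 78.3 ] 69.35
top edge 192 a [-35.7 -33.4] z [135.61 138.41] 135.59 floor 2094 a [-29.    3.9] z [68.03 71.64] 68.41
```

Emit:
{"op": "arm_command", "data": {"xyz": [[-0.2,-0.5,0],[-0.2,-0.5,0],[0,0,0]], "spin": [0,0,0]}}

```text
time: 19.4
tool_pos: [0.3998, -0.3237, 0.2502]
tool_rot: [3.142, 0.0, 1.223]
contact_force: [1.0, 4.0, -0.7]
opening: 0.022
grip_force: 40.0
```

```bash
python3 m.py
```

```text
t 19.40 a -167.9 b -486.2 Fd 4.1 Fn 0.4 Fz -0.7 z 250.2
scene edge 269 a [-35.2 -32. ] z [134.1  137.35] 132.49 floor 2235 a [-31.    3.1] z [67.96 78.89] 69.44
top edge 191 a [-36.7 -34.4] z [135.49 138.17] 135.42 floor 2118 a [-29.9   3.7] z [68.16 71.79] 68.52
```

Emit:
{"op": "arm_command", "data": {"xyz": [[-0.2,-0.5,0],[-0.2,-0.5,0],[0,0,0]], "spin": [0,0,0]}}

```text
time: 19.8
tool_pos: [0.3994, -0.3247, 0.2502]
tool_rot: [3.141, 0.0, 1.223]
contact_force: [1.3, 4.5, -0.8]
opening: 0.0219
grip_force: 40.0
```

```bash
python3 m.py
```

```text
t 19.80 a -169.0 b -486.2 Fd 4.7 Fn 0.3 Fz -0.8 z 250.2
scene edge 273 a [-36.3 -33. ] z [134.13 137.7 ] 132.62 floor 2254 a [-32.    2.7] z [67.99 78.73] 69.47
top edge 191 a [-37.8 -35.5] z [136.29 138.7 ] 136.03 floor 2155 a [-30.9   2.9] z [68.19 71.84] 68.56
```

Emit:
{"op": "arm_command", "data": {"xyz": [[-0.2,-0.4,0],[-0.2,-0.5,0],[0,0,0]], "spin": [0,0,0]}}

```text
time: 20.2
tool_pos: [0.399, -0.3255, 0.2502]
tool_rot: [3.142, -0.0, 1.223]
contact_force: [1.7, 4.3, 0.2]
opening: 0.0215
grip_force: 40.0
```

```bash
python3 m.py
```

```text
t 20.20 a -169.9 b -486.1 Fd 4.7 Fn -0.2 Fz 0.2 z 250.2
scene edge 276 a [-37.2 -33.8] z [133.8 137. ] 132.08 floor 2274 a [-32.7   2.4] z [67.94 78.9 ] 69.47
top edge 191 a [-38.6 -36.3] z [136.09 138.76] 135.94 floor 2169 a [-31.8   2.3] z [68.13 71.68] 68.52
```

Emit:
{"op": "arm_command", "data": {"xyz": [[-0.2,-0.5,0],[0,0,0]], "spin": [0,0]}}

```text
time: 20.5
tool_pos: [0.3989, -0.3259, 0.2502]
tool_rot: [-3.142, -0.001, 1.223]
contact_force: [2.3, 6.4, -1.4]
opening: 0.0219
grip_force: 40.0
```

```bash
python3 m.py
```

```text
t 20.50 a -170.2 b -486.1 Fd 6.8 Fn 0.0 Fz -1.4 z 250.2
scene edge 276 a [-37.1 -33.8] z [134.33 137.32] 132.38 floor 2263 a [-33.    1.9] z [68.04 78.15] 69.44
top edge 188 a [-38.7 -36.5] z [136.   138.97] 135.95 floor 2178 a [-31.9   2.3] z [68.2  71.89] 68.58
```

Force is rising at the buffer. One more gentle nudge should confirm it.

Emit:
{"op": "arm_command", "data": {"xyz": [[-0.2,-0.5,0],[0,0,0]], "spin": [0,0]}}

```text
time: 20.8
tool_pos: [0.3987, -0.3261, 0.2501]
tool_rot: [-3.141, -0.001, 1.223]
contact_force: [2.5, 6.3, -1.3]
opening: 0.0219
grip_force: 40.0
```

```bash
python3 m.py
```

```text
t 20.80 a -170.5 b -486.0 Fd 6.8 Fn -0.2 Fz -1.3 z 250.1
scene edge 269 a [-37.4 -34.1] z [134.29 137.53] 132.56 floor 2275 a [-33.2   1.9] z [67.98 78.98] 69.45
top edge 187 a [-39.  -36.7] z [136.2  138.81] 136.0 floor 2190 a [-32.1   2.3] z [68.14 71.71] 68.53
```

Emit:
{"op": "arm_command", "data": {"xyz": [[-0.2,-0.6,0],[0,0,0]], "spin": [0,0]}}

```text
time: 21.1
tool_pos: [0.3985, -0.3265, 0.25]
tool_rot: [-3.141, -0.002, 1.223]
contact_force: [4.1, 8.3, 0.2]
opening: 0.0223
grip_force: 40.0
```

```bash
python3 m.py
```

```text
t 21.10 a -170.9 b -486.0 Fd 9.3 Fn -1.0 Fz 0.2 z 250.0
scene edge 272 a [-37.6 -34.5] z [134.36 137.49] 132.52 floor 2281 a [-33.4   1.6] z [68.12 78.81] 69.57
top edge 188 a [-39.2 -36.8] z [135.89 138.53] 135.8 floor 2194 a [-32.3   2. ] z [68.27 72.05] 68.64
```

Emit:
{"op": "arm_command", "data": {"xyz": [[0.4,1.0,0],[0.7,1.9,0],[0.7,1.9,0],[0.7,1.9,0],[0.7,1.9,0],[0.7,1.9,0],[0,0,0]], "spin": [0,0,0,0,0,0,0]}}

```text
time: 21.9
tool_pos: [0.4023, -0.3165, 0.2503]
tool_rot: [3.142, 0.0, 1.223]
contact_force: [0.0, 0.4, -0.6]
opening: 0.0214
grip_force: 40.0
```

```bash
python3 m.py; python3 - <<'E'
from h import *
th=np.radians(70.05);d=np.array([np.cos(th),np.sin(th)]);n=np.array([-d[1],d[0]])
for nm in('scene','top'):
    c=np.load(nm+'.npz');P=cloud(c)*1000;a=P[...,:2]@d;b=P[...,:2]@n;z=P[...,2]
    m=(abs(b+487)<9)&(a>-110)&(a<-10)&(z>78)&(z<112)
    for lo in range(-110,-10,10):
        k=m&(a>=lo)&(a<lo+10)
        if k.sum()>2: print(nm,lo,k.sum(),np.median(b[k]).round(1),np.median(z[k]).round(1))
E
```

```text
t 21.90 a -160.2 b -486.2 Fd 0.4 Fn 0.1 Fz -0.6 z 250.3
scene edge 274 a [-37.3 -34.2] z [133.9  137.23] 132.22 floor 2269 a [-33.   2.] z [67.96 78.89] 69.4
top edge 191 a [-38.9 -36.6] z [135.78 138.36] 135.76 floor 2177 a [-31.9   2.2] z [68.21 71.77] 68.53
scene -110 26 -487.6 93.7
scene -100 14 -487.3 91.7
scene -90 14 -487.4 91.5
scene -80 14 -487.7 92.9
scene -70 15 -486.6 92.0
scene -60 15 -486.8 92.0
scene -50 7 -486.4 92.8
scene -40 12 -486.1 90.4
scene -30 20 -486.8 90.9
top -100 7 -486.8 94.7
top -90 11 -486.0 94.4
top -80 11 -486.2 93.3
top -70 10 -486.1 94.0
top -60 12 -485.9 94.0
top -50 10 -486.4 93.8
top -40 6 -486.0 93.5
top -30 12 -485.8 94.2
```

Emit:
{"op": "arm_command", "data": {"xyz": [[0,0,2],[0,0,3],[0,0,3],[0,0,2],[0,0,0.5],[0,0,0],[-0.5,-1.4,0],[-0.7,-1.9,0],[-0.7,-1.9,0],[-0.7,-1.9,0],[-0.7,-1.9,0],[-0.7,-1.9,0]], "spin": [0,0,0,0,0,0,0,0,0,0,0,0]}}

```text
time: 23.2
tool_pos: [0.3982, -0.3278, 0.2607]
tool_rot: [3.142, 0.0, 1.223]
contact_force: [0.6, 0.5, -0.7]
opening: 0.0215
grip_force: 40.0
```

Emit:
{"op": "arm_command", "data": {"xyz": [[-0.7,-1.9,0],[-0.7,-1.9,0],[-0.7,-1.9,0],[-0.7,-1.9,0],[-0.7,-1.9,0],[-1,-2.8,0],[-1,-2.8,0],[-1.4,-3.8,0],[-1.7,-4.7,0],[-1.7,-4.7,0],[-1.7,-4.7,0],[-1.7,-4.7,0],[-1,-2.8,0],[0,0,0]], "spin": [0,0,0,0,0,0,0,0,0,0,0,0,0,0]}}

```text
time: 24.6
tool_pos: [0.3834, -0.3685, 0.2607]
tool_rot: [3.141, 0.0, 1.222]
contact_force: [0.3, -0.5, -1.3]
opening: 0.0211
grip_force: 40.0
```

```bash
python3 m.py top t4
```

```text
t 24.60 a -215.5 b -486.2 Fd -0.4 Fn -0.5 Fz -1.3 z 260.7
scene edge 275 a [-37.4 -34. ] z [134.46 137.5 ] 132.57 floor 2279 a [-32.7   2.3] z [68.06 78.62] 69.52
top edge 191 a [-38.9 -36.6] z [136.31 138.76] 136.01 floor 2012 a [-32.2  -0.6] z [68.27 71.96] 68.7
```

View pics/t4.png

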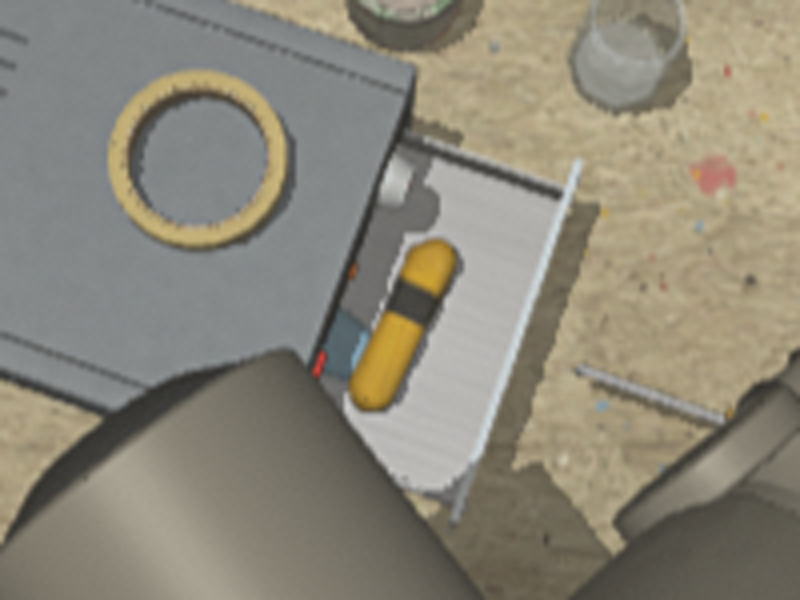

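Emit:
{"op": "arm_command", "data": {"xyz": [[3,-2,0],[6,-4,0],[8,-6,0],[8,-6,0],[9,-6,0],[9,-6,0],[9,-6,0],[9,-6,0],[9,-6,0],[9,-6,0],[9,-7,0],[8,-6,0],[7,-6,0],[5,-4,0],[3,-2,0],[0,0,0],[0,0,0],[0,0,0]], "spin": [-1,-3,-5,-6,-6,-6,-6,-6,-6,-6,-6,-5,-3,-1.8,-0.5,0,0,0]}}

```text
time: 26.5
tool_pos: [0.4944, -0.4469, 0.2607]
tool_rot: [-3.141, 0.0, 0.049]
contact_force: [-0.4, -0.2, -1.2]
opening: 0.0217
grip_force: 40.0
```

Emit:
{"op": "arm_command", "data": {"xyz": [[0.2,-0.6,-4],[0,0,-8],[0,0,-10],[0,0,-10],[0,0,-8],[0,0,-6],[0,0,-4],[0,0,-3],[0,0,-2],[0,0,-1],[0,0,-1],[0,0,0]], "spin": [0,0,0,0,0,0,0,0,0,0,0,0]}}

```text
time: 27.7
tool_pos: [0.4948, -0.4477, 0.2038]
tool_rot: [3.141, -0.0, 0.048]
contact_force: [0.2, -0.1, -1.4]
opening: 0.0221
grip_force: 40.0
```

Emit:
{"op": "arm_command", "data": {"xyz": [[0,0,-0.5],[0,0,-0.5],[0,0,0]], "spin": [0,0,0]}}

```text
time: 28.0
tool_pos: [0.4948, -0.4477, 0.2028]
tool_rot: [3.141, -0.0, 0.048]
contact_force: [-0.3, 0.1, -0.7]
opening: 0.0219
grip_force: 40.0
```

Emit:
{"op": "arm_command", "data": {"xyz": [[0,0,0],[0,0,0],[0,0,0],[0,0,0],[0,0,0],[0,0,0],[0,0,0],[0,0,0]], "spin": [0,0,0,0,0,0,0,0], "jaw": 1}}

```text
time: 28.8
tool_pos: [0.4948, -0.4477, 0.2027]
tool_rot: [3.142, 0.0, 0.048]
contact_force: [-0.4, 0.0, 0.5]
opening: 0.0809
grip_force: 0.0
```

Emit:
{"op": "arm_command", "data": {"xyz": [[0,0,3],[0,0,8],[0,0,15],[0,0,20],[0,0,20],[0,0,20],[-15,0,15],[-25,0,15],[-30,0,15],[-30,0,10],[-30,0,10],[-30,0,5],[-20,0,0],[-10,0,0],[0,0,0],[0,0,0]], "spin": [0,0,0,0,0,0,0,0,0,0,0,0,0,0,0,0]}}

```text
time: 30.4
tool_pos: [0.3053, -0.4478, 0.3592]
tool_rot: [3.141, -0.001, 0.048]
contact_force: [1.1, -0.7, 0.3]
opening: 0.0919
grip_force: 0.0
```

```bash
python3 m.py; python3 - <<'E'
from h import *
I=[]
for n,(u0,v0) in(('top',(200,150)),('scene',(100,150))):
    c=np.load(n+'.npz');I.append(cv2.resize(c['img'][v0:v0+200,u0:u0+300],(600,400))[:300 if n=='x' else 400]);P=cloud(c)*1000
    m=(P[...,0]>420)&(P[...,0]<650)&(P[...,1]>-470)&(P[...,1]<-425)&(P[...,2]>49)&(P[...,2]<62);q=P[m]
    for it in range(4):
        ctr=q.mean(0);w,V=np.linalg.eigh(np.cov(q[:,:2].T));d=V[:,1]*np.sign(V[0,1]);o=(q-ctr)[:,:2];t=o@[-d[1],d[0]];q=q[abs(t)<12.5]
    s=(q-ctr)[:,:2]@d
    print(n,len(q),ctr.round(1),np.degrees(np.arctan2(d[1],d[0])).round(2),np.percentile(s,[1,99]).round(1))
cv2.imwrite('pics/end.png',cv2.resize(np.vstack(I),(450,600))[...,::-1])
E
```

```text
t 30.40 a -316.7 b -439.8 Fd -0.3 Fn -1.3 Fz 0.3 z 359.2
scene edge 272 a [-37.2 -34.1] z [134.13 137.28] 132.26 floor 2300 a [-33.1   2.1] z [68.04 79.2 ] 69.62
top edge 191 a [-38.9 -36.6] z [135.98 139.13] 135.97 floor 2176 a [-32.    2.1] z [68.15 71.71] 68.53
top 429 [ 494.4 -447.3   55.5] 1.71 [-59.8 113.8]
scene 518 [ 496.9 -446.9   54.8] 0.24 [-61.6 101.6]
```

View pics/end.png

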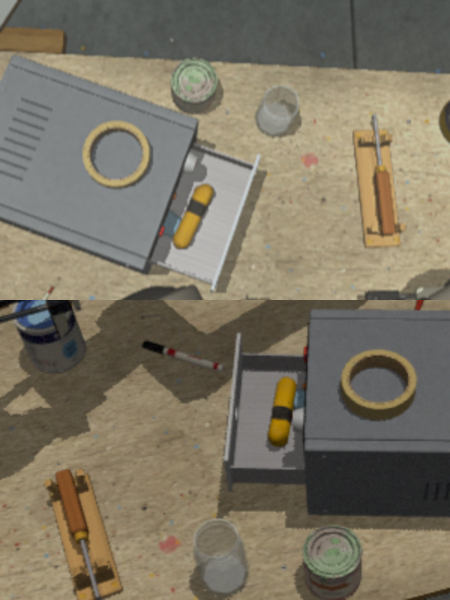

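The final view shows the tray out with the wing on it, the hook back in both forks of its rest, and the surrounding things where they were.

```bash
python3 -c "
from cell import *
print(hand_in())"
```

```text
the job is handed in; nothing more can be done
None
```

The job is handed in: the tray was drawn to its stop and settled in the rest notch with the wing on it, and the hook is back in its rest. The pull peaked at about 9 N in the step readings; clock time was about 30 s.

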